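# Close the gear case on its dowels and hold it shut against the bearing spring

### The arm

A 7-joint arm with a two-finger parallel gripper is mounted at the origin on the work surface. World frame = base frame: x ahead of the robot, y to its left, z up, the work surface at z = 0. Lengths are in m, angles in rad, forces in N, time in s.
With the tool pointing down it reaches from about 0.35 to 0.9 m from the base axis. Payload 8.1 kg.
Tool frame: the origin (TCP) lies at the very end of the fingers, on their centre line; the grasp point (between the pads) lies 19 mm behind it; y points along the fingers, x is the direction in which the jaws open and shut, and the axes are right-handed (so a half turn about y gives the same grasp; the last joint's range is limited). The gripper opens to 92 mm and grips with 3 to 60 N. Pads are 19 mm wide; open, the fingers measure 130 mm over their backs; the gripper's body (75 mm by 190 mm) begins 47 mm behind the grasp point.
Start: joints at [1.229, 0.434, 0.025, 1.573, -0.012, 1.134, -0.075], TCP at [0.148, -0.607, 0.227] pointing down, gripper open.
Joint ranges: [-2.62, 2.62], [-0.44, 2.09], [-1.27, 1.32], [0.08, 2.57], [-1.32, 4.46], [0.12, 2], [-2.74, 2.74]. Speed limits (rad/s): [2.22, 2.22, 3.01, 3.01, 3.14, 3.14, 3.14].

### API

Orientations are given as a rotation vector (axis times angle).
In Python, from cell import arm, imaging gives the robot as it stands. The module is installed in compiled form; this text tells all that it offers.
- The arm moves only by the tool send_rows, never from a script. Its argument "steps" is a list of rows, each a list of 5 numbers: the opening, from 0 (shut) to 1 (fully open), then the shift along the tool's x, y, z in cm, then the turn about the tool's y in rad. In form: [[jaw, x, y, z, roll], ...]. A call has 1 to 20 rows; each row is the pose to reach, as a shift and turn from the pose commanded when the call began, along the tool's axes at that moment; what a row does not reach only later rows make up. A row lasts 1/8 s, in which the tool goes at most 62.5 mm and 10.7 degrees, less where a joint would pass 70% of its speed; a pose out of reach is approached as far as the arm can. A call with a gripper value outside its range is refused whole. The fingers move at their own pace and stop on an object; "squeeze" is the grip in N (left out, the last holds). Time passes only in rows, so rows that repeat a pose let the fingers close. It gives the time, the measured TCP pose, the force and the opening at its end, in the units of the state.
- arm.observe(): the state, without advancing time (a new reading comes with each control period).
- imaging.get_image(name): name is "scene" or "top" or "wrist"; returns the picture (400x640x3 uint8, blue, green, red); there is no depth.
- imaging.camera_params(name): a dict with "camera_matrix" (3x3 intrinsics, pixels), "distortion" ([k1, k2, p1, p2, k3] as OpenCV has them; the pictures are not rectified), "position" and "orientation" of the camera in the world; the wrist camera has in their place "mount" (4x4, takes a point from camera to tool coordinates, whose origin is the TCP and whose axes are the tool frame's). Camera axes: x right, y down, z forward; pixel columns grow to the right and rows downward; lengths in m; the calibration is good to about 2 mm. A picture is of the moment at which its call begins: read the wrist's pose just before it. camera_params takes no time and is no camera call.
- arm.sign_off(): hands the job in, once; it reports no verdict.
The state is a dict: "clock": time; "joints": joint angles; "dq": joint speeds; "joint_efforts": joint torques, N m; "position": TCP position; "ee_rot": TCP orientation; "force": force on the tool from outside, world axes, zero at the start; "ft_torque": the same for the moment, N m; "width": opening from 0.0 (shut) to 1.0 (fully open).
Only numpy, scipy, OpenCV 4.12 (cv2) and the standard library are available. Lean on these libraries where they do the work, as an engineer would, in place of code of your own. Each camera call takes 0.05 s, during which the arm holds its last target.

### The job

The lower half of a small gear case is clamped in the bench vice with its joint face up; its cover lies joint face down on the rubber mat. Fit the cover squarely onto the two dowels of the case, press it down against the spring under the bearing until the joint is fully closed, and keep holding it pressed shut: finish while still holding, do not let go. Leave the tray of screws, the spray can and the spanner alone.

Things in the scene. Friction and masses are not known exactly. Their poses are not given: they have to be found in the camera images.
- cover: Loose cast-aluminium gear-case cover, 0.4 kg, joint face down on the mat. Origin: on that face, on the main bore axis; z up, x to its narrow end. Teardrop flange 13 mm thick: big end 44 mm radius about the origin, narrow end 30 mm radius about x = +54 mm. Hollow inside, 10 mm deep. Four corner lugs: two for dowels, 24 mm wide, 19 mm high; two for screws, 22 mm wide, 13 mm high.
- cover_grip (a point): Point in the cover's closed oblong dome, at x = +11, y = 0, z = +34 mm of the cover, near its centre of mass. The dome stands on the flange from 13 to 43 mm above the joint face; its two upright sides lie 46 mm apart (y = -23 and +23 mm), flat from x = -22 to +44 mm, round beyond: grip across them here.
- cover_plug (a point): Top of the brass filler plug on the cover's dome (22 mm wide, 9 mm high), at x = +50, y = 0, z = +52 mm of the cover; it marks the narrow end.
- hole_a (a point): Mouth, in the cover's joint face, of the blind hole for the dowel at the big end: 10 mm wide, 15 mm deep, at x = -34, y = +36, z = 0 mm of the cover.
- hole_b (a point): The same for the dowel at the narrow end: at x = +73, y = -31, z = 0 mm of the cover.
- case: Lower case half, same teardrop outline, clamped by its foot in a dark blue bench vice (jaws 125 mm wide, tops 55 mm below the joint face); it cannot move. Origin: on the joint face, on the main bore axis, 215 mm above the bench; z up, x to its narrow end. Two dowels and a sprung bearing stand out of the face. The cover is home when its origin and axes coincide with these.
- dowel_a (a point): Tip of the steel dowel at the case's big end: 8 mm thick, tapered over its top 5 mm, 14 mm above the joint face, at x = -34, y = +36 mm of the case.
- dowel_b (a point): Tip of the like dowel at the narrow end, at x = +73, y = -31, z = +14 mm of the case.
- bearing_top (a point): Top centre of the ball bearing (36 mm wide) on the case's main bore axis, 15 mm above the joint face, on a spring. The cover meets it while still 5 mm open; it pushes back with 6 N there and 14 N with the joint closed. The cover's weight alone leaves the joint open: about 10 N more from above closes it, and it opens again if let go.
- mat: Black rubber mat, 200 x 200 mm, 4 mm thick, fixed on the bench, with the cover lying on it. Origin: centre of its underside.
- screw_tray: Open aluminium tray with screws, 110 x 75 mm, 22 mm high, bystander. Origin: centre of its underside.
- spray_can: White spray can, 65 mm wide, 181 mm high, standing, bystander. Origin: centre of its underside.
- spanner: Steel spanner, 150 mm long, lying flat, bystander. Origin: the middle of its underside.
There are look-alikes about, which are no part of the job. Leave any brown or orange look-alike of the cover alone.

How it is judged:
On the way:
1. the cover is lifted clear above the case (z of cover in the frame of case above 0.018 m), for 0.1 s.
At the end, for the whole second after the job is handed in: Through the last second the cover sits on both dowels the right way round (within 2.5 mm and 0.03 rad of the case), the joint is closed to within 1.5 mm and level within 0.02 rad, it is at rest, and the robot is still touching it with more than 3 N: only its push keeps the spring closed (z of cover in the frame of case between -0.003 and 0.0015 m and horizontal distance between cover and case below 0.0025 m and angle between the x axis of cover and the x axis of case, either way round below 0.03 rad and x of cover_plug in the frame of case above 0.04 m and angle between cover's own z axis and vertical below 0.02 rad and linear speed of cover below 0.02 m/s and contact force between any of the fingers, the arm and cover above 3 N); the arm keeps its last pose, push and grip.
It fails at once if a bystander (tray, can or spanner) is pushed more than 30 mm or the can is knocked over (distance of any of screw_tray, spray_can, spanner from where it was at the start of the episode above 0.03 m or angle between spray_can's own z axis and vertical above 0.6 rad).
It also fails if it takes over 48 s, if anything falls off the work surface, if the arm or the gripper's body presses on something with over 40 N, if the wrist force passes 120 N, or if a joint passes its speed limit or range.

## Working session

There is one attempt and no reset: what is moved stays moved. The work goes in short steps, Python scripts to look and compute and a tool call to move; the robot and the scene stay as the last step left them, time stands still between calls to the robot, and variables do not carry over. Pictures are saved under pics/ and viewed, and the job is handed in when it is done.

Besides the shell and the picture viewer there is one more tool, called in YAML: its name, and indented under it one key for each argument. send_rows: Moves the arm, as the interface text tells. Its arguments: {"type":"object","properties":{"steps":{"type":"array","items":{"type":"array","items":{"type":"number"}}},"squeeze":{"type":"number"}},"required":["steps"]}

```bash
mkdir -p pics; python3 - <<'E'
from cell import arm, imaging
import cv2
s=arm.observe(); print({k:s[k] for k in('clock','position','ee_rot','force','width')})
for n in('scene','top','wrist'):
    p=imaging.camera_params(n); print(n,p)
    cv2.imwrite(f'pics/{n}0.png',imaging.get_image(n))
E
```

```text
{'clock': 0.0, 'position': array([ 0.14765524, -0.6067769 ,  0.22592923]), 'ee_rot': array([-1.31180106,  1.03255732, -1.03028617]), 'force': array([ 0.2007101 ,  0.31888956, -0.08691594]), 'width': 1.0022038730806468}
scene {'camera_matrix': array([[401.04499843,   0.        , 313.45831366],
       [  0.        , 401.04499843, 204.91898953],
       [  0.        ,   0.        ,   1.        ]]), 'distortion': array([-0.09449149,  0.        ,  0.        ,  0.        ,  0.        ]), 'position': array([ 1.15480712, -0.07621232,  1.04562386]), 'orientation': array([-2.0482383 , -1.4988528 ,  0.55944737])}
top {'camera_matrix': array([[430.14890112,   0.        , 316.49277708],
       [  0.        , 430.14890112, 201.36907303],
       [  0.        ,   0.        ,   1.        ]]), 'distortion': array([-0.00892594,  0.        ,  0.        ,  0.        ,  0.        ]), 'position': array([0.41246703, 0.14239117, 1.36537268]), 'orientation': array([-2.20146137,  2.20039348, -0.02407964])}
wrist {'camera_matrix': array([[304.12171232,   0.        , 313.32314705],
       [  0.        , 304.12171232, 194.05862017],
       [  0.        ,   0.        ,   1.        ]]), 'distortion': array([-0.03740858,  0.        ,  0.        ,  0.        ,  0.        ]), 'mount': array([[ 9.99999896e-01,  3.53635881e-04, -2.89225208e-04,
         5.19649947e-04],
       [ 3.79808409e-04, -2.91722763e-01,  9.56502841e-01,
        -1.58983696e-01],
       [ 2.53880148e-04, -9.56502851e-01, -2.91722866e-01,
         7.94051852e-02],
       [ 0.00000000e+00,  0.00000000e+00,  0.00000000e+00,
         1.00000000e+00]])}
```

View pics/scene0.png

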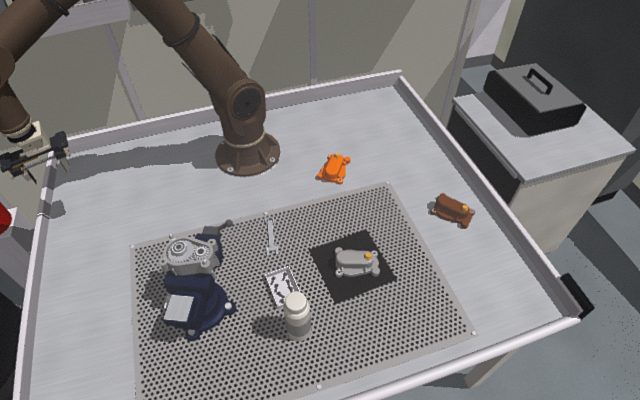

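View pics/top0.png

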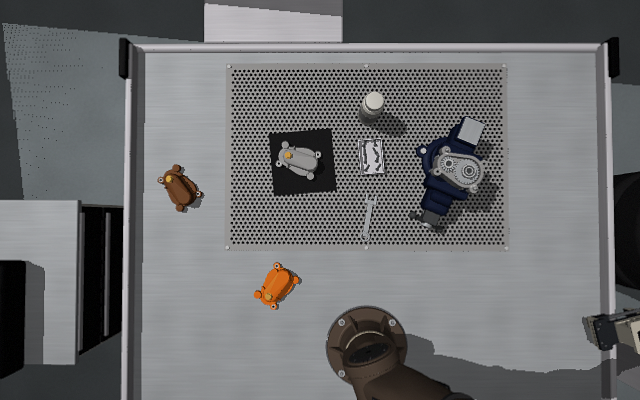

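View pics/wrist0.png

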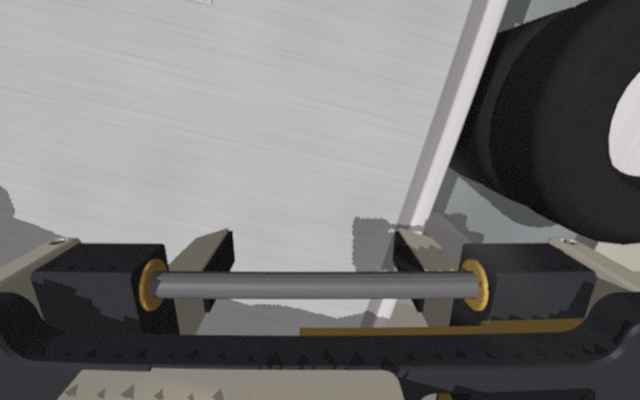

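The scene shows three teardrop covers. In the top view they are grey on the black mat (296,160), brown (180,187) and orange (277,286). The grey one is the cover because it is bare aluminium on the mat. The case is in the blue vice at top (458,170). I'll enlarge crops of both to confirm.

```bash
python3 - <<'E'
import cv2
t=cv2.imread('pics/top0.png');s=cv2.imread('pics/scene0.png')
c=lambda i,x,y,w,h:cv2.resize(i[y:y+h,x:x+w],(w*8,h*8),interpolation=cv2.INTER_CUBIC)
cv2.imwrite('pics/c1.png',cv2.hconcat([c(t,264,124,75,75)]))
cv2.imwrite('pics/c2.png',c(t,412,120,90,75))
cv2.imwrite('pics/c3.png',c(s,155,225,80,70))
cv2.imwrite('pics/c4.png',c(s,320,230,80,70))
E
```

```text
(no output)
```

View pics/c1.png

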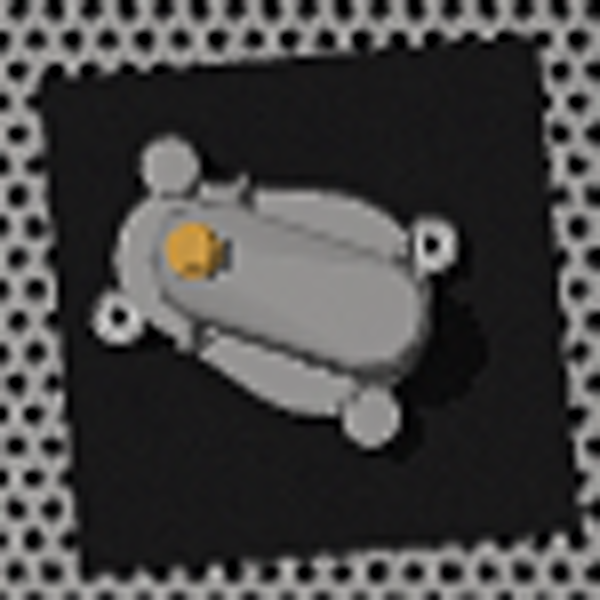

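View pics/c2.png

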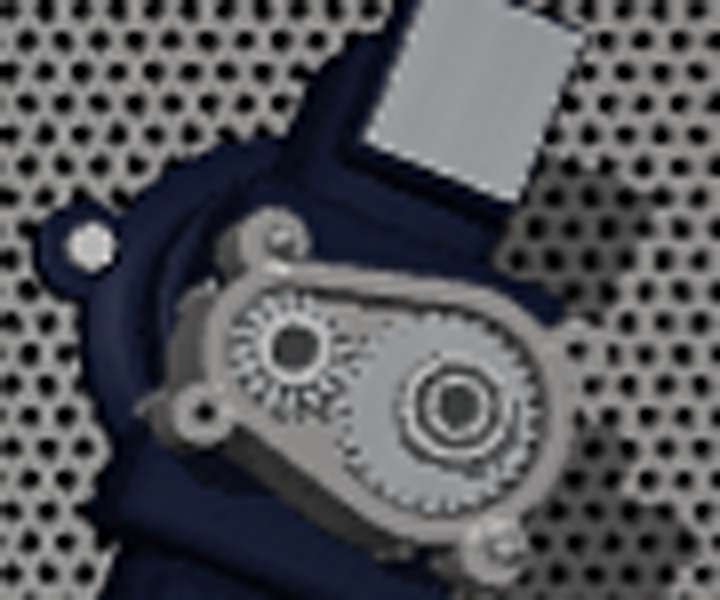

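View pics/c3.png

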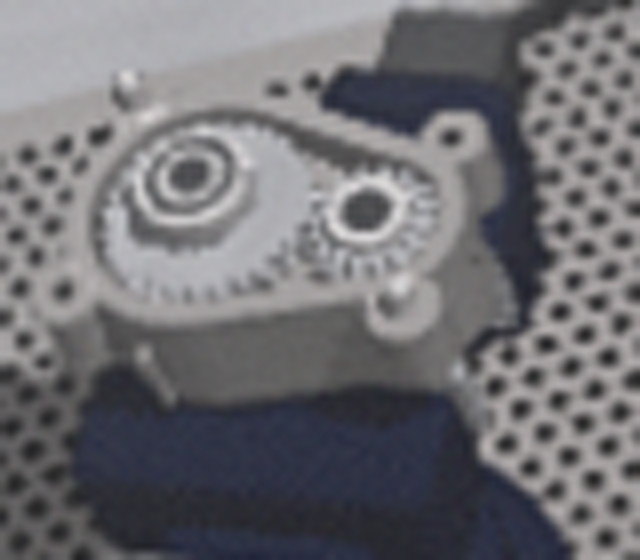

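View pics/c4.png

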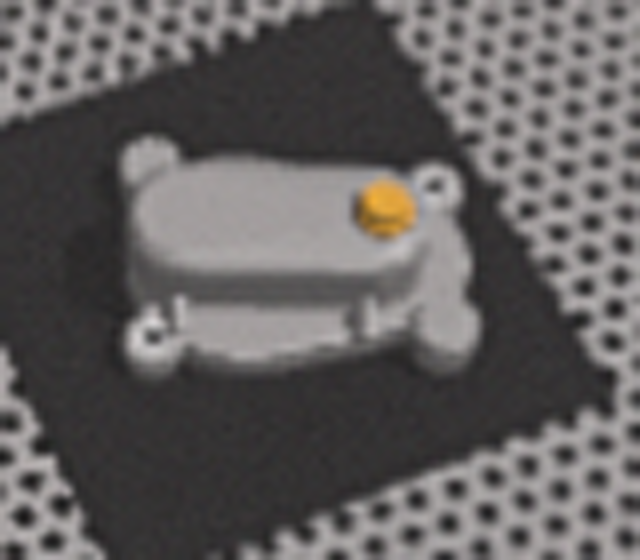

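The crops confirm the grey cover. Its plug is at top-crop (190,248), lug B at (170,166) and lug A at (371,416), which matches the hole layout. On the case, dowel B is at (283,235), dowel A at (500,545) and the bearing at (456,405). Next I'll fit the poses from both views.

```bash
cat > h.py <<'E'
import numpy as np, cv2
from scipy.spatial.transform import Rotation as R
from scipy.optimize import least_squares
from cell import arm, imaging
def campose(n, st=None):
    p=imaging.camera_params(n)
    if n=='wrist':
        T=np.eye(4);T[:3,:3]=R.from_rotvec(st['ee_rot']).as_matrix();T[:3,3]=st['position']
        T=T@p['mount'];return p,T[:3,:3],T[:3,3]
    return p,R.from_rotvec(p['orientation']).as_matrix(),np.array(p['position'])
def proj(P,cam):
    p,Rc,t=cam
    X=(np.atleast_2d(P)-t)@Rc
    return cv2.projectPoints(X,np.zeros(3),np.zeros(3),p['camera_matrix'],p['distortion'])[0][:,0]
def crop2px(off,uv,s=8): return np.array(off)+(np.array(uv,float)+.5)/s-.5
def world(q,P):
    c,s_=np.cos(q[2]),np.sin(q[2]);P=np.atleast_2d(P)
    return np.c_[q[0]+c*P[:,0]-s_*P[:,1],q[1]+s_*P[:,0]+c*P[:,1],q[3]+P[:,2]]
def fit(obs,z,q0,freez=False):
    # obs list of (cam, pts, px)
    def f(q):
        qq=list(q[:3])+[q[3] if freez else z]
        return np.concatenate([(proj(world(qq,P),c)-px).ravel() for c,P,px in obs])
    r=least_squares(f,list(q0)+([z] if freez else []),x_scale=[.01,.01,.1]+([.01] if freez else []))
    return r.x,r.fun.reshape(-1,2)
E
python3 - <<'E'
from h import *
T=campose('top');S=campose('scene')
cv=np.array([[50,0,52],[-34,36,19],[73,-31,19]])/1e3
ca=np.array([[0,0,15],[-34,36,14],[73,-31,14]])/1e3
ct=crop2px((264,124),[(190,248),(371,416),(170,166)]);cs=crop2px((320,230),[(386,206),(150,160),(450,325)])
kt=crop2px((412,120),[(456,405),(503,540),(285,232)]);ks=crop2px((155,225),[(188,173),(125,85),(397,282)])
np.set_printoptions(precision=4,suppress=True)
for nm,P,a,b,z,q0 in(('cover',cv,ct,cs,.004,(.55,.2,1.5)),('case',ca,kt,ks,.215,(.5,-.3,1.5))):
    for o in([(T,P,a)],[(S,P,b)],[(T,P,a),(S,P,b)]):
        q,r=fit(o,z,q0);print(nm,q,r.round(1).tolist())
s=arm.observe();print(R.from_rotvec(s['ee_rot']).as_matrix(), s['clock'])
E
```

```text
cover [0.5805 0.1963 1.2374] [[0.2, -0.0], [-0.1, 0.0], [-0.1, 0.0]]
cover [0.5799 0.1981 1.2263] [[0.2, -0.4], [0.4, 0.5], [-0.6, -0.0]]
cover [0.5803 0.1972 1.2324] [[-0.1, -0.0], [-0.4, 0.1], [-0.3, -0.0], [-0.1, -0.3], [0.1, 0.7], [-0.7, 0.1]]
case [ 0.5314 -0.2476  1.1652] [[-0.3, -0.3], [0.3, 0.5], [-0.0, -0.2]]
case [ 0.5314 -0.2468  1.1939] [[0.5, 0.7], [-0.3, -0.7], [-0.1, -0.1]]
case [ 0.5314 -0.2471  1.1808] [[-0.5, -0.3], [0.4, 0.3], [-0.5, 0.1], [0.3, 0.8], [-0.3, -0.7], [-0.5, 0.2]]
[[ 0.2364 -0.0004  0.9716]
 [-0.9716  0.0012  0.2364]
 [-0.0012 -1.     -0.0001]] 0.15
```

Both fits agree to about 1–2 mm. I'll rise, then hover over the case for a close wrist view on the way.

send_rows:
  steps:
    - [1, 0, -8, 0, 0]
    - [1, 0, -15.4, 0, 0]
    - [1, -5, -15.4, 8, -0.16]
    - [1, -8, -15.4, 14, -0.32]
    - [1, -11, -15.4, 19, -0.48]
    - [1, -14, -15.4, 24, -0.64]
    - [1, -17, -15.4, 29, -0.8]
    - [1, -20, -15.4, 34, -0.94]
    - [1, -23, -15.4, 39, -0.94]
    - [1, -25.5, -15.4, 43, -0.94]
    - [1, -27.6, -15.4, 46.9, -0.94]
    - [1, -27.6, -15.4, 46.9, -0.94]
    - [1, -27.6, -15.4, 46.9, -0.94]

```text
clock: 1.78
position: [0.5378, -0.2288, 0.3803]
ee_rot: [-1.549, 0.309, -0.307]
force: [-0.1, -0.8, -0.2]
width: 0.999
```

```bash
cat > look.py <<'E'
import sys
from h import *
import pickle
n=sys.argv[1]
s=arm.observe();im=imaging.get_image('wrist')
pickle.dump(dict(s),open(f'pics/{n}.pkl','wb'));cv2.imwrite(f'pics/{n}.png',im)
print(s['clock'],s['position'],s['ee_rot'],s['force'],s['width'],s['joints'])
E
python3 look.py w1
```

```text
1.775 [ 0.53779039 -0.22881036  0.38034738] [-1.54936781  0.30857128 -0.30707944] [-0.07314515 -0.77801698 -0.15753245] 0.9988089170952344 [ 0.5772109   0.31736855 -0.37531102  1.39025352  0.11599955  1.45644991
 -0.18671662]
```

View pics/w1.png

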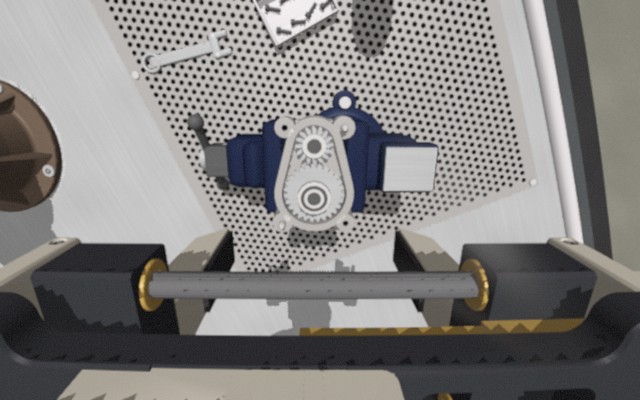

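The wrist view shows the whole case, narrow end up: bearing about (314,198), dowel B about (346,127), dowel A about (281,225).

```bash
python3 - <<'E'
import cv2
t=cv2.imread('pics/w1.png')
cv2.imwrite('pics/w1c.png',cv2.resize(t[108:238,265:365],None,fx=6,fy=4.6*6/4.6,interpolation=cv2.INTER_CUBIC)[:780])
a=cv2.resize(t[205:240,265:315],None,fx=12,fy=12,interpolation=cv2.INTER_CUBIC)
b=cv2.resize(t[110:145,325:375],None,fx=12,fy=12,interpolation=cv2.INTER_CUBIC)
c=cv2.resize(t[178:218,290:340],None,fx=12,fy=12,interpolation=cv2.INTER_CUBIC)
cv2.imwrite('pics/w1a.png',a);cv2.imwrite('pics/w1b.png',b);cv2.imwrite('pics/w1d.png',c)
E
```

```text
(no output)
```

View pics/w1a.png

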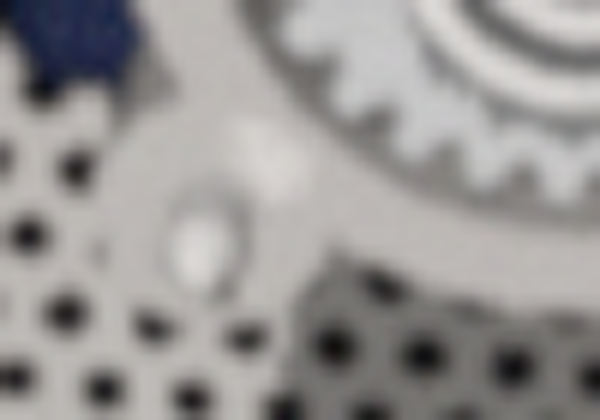

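View pics/w1b.png

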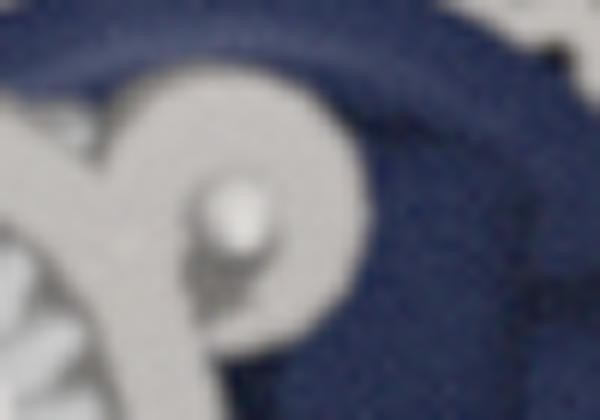

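View pics/w1d.png

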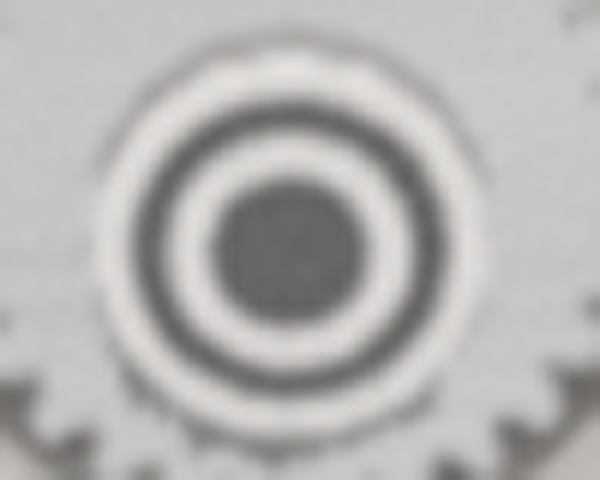

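```bash
python3 - <<'E'
from h import *
import pickle
W=campose('wrist',pickle.load(open('pics/w1.pkl','rb')));T=campose('top');S=campose('scene')
ca=np.array([[0,0,15],[-34,36,14],[73,-31,14]])/1e3
px=np.array([crop2px((290,178),(291,247),12),crop2px((265,205),(200,256),12),crop2px((325,110),(239,217),12)])
np.set_printoptions(precision=4,suppress=True)
q,r=fit([(W,ca,px)],.215,(.53,-.247,1.18));print(q,r.tolist())
q,r=fit([(W,ca,px)],.215,(.53,-.247,1.18),True);print(q,r.tolist())
kt=crop2px((412,120),[(456,405),(503,540),(285,232)]);ks=crop2px((155,225),[(188,173),(125,85),(397,282)])
q,r=fit([(W,ca,px),(T,ca,kt),(S,ca,ks)],.215,(.53,-.247,1.18));print(q,r.tolist())
# move to hover above cover
s=arm.observe();Rt=R.from_rotvec(s['ee_rot']).as_matrix();c=np.array([.5803,.1972,1.2324])
tgt=np.array([c[0]+.011*np.cos(c[2]),c[1]+.011*np.sin(c[2]),.2])
print((Rt.T@(tgt-s['position'])*100), Rt)
print('roll',-((c[2]+np.pi/2-np.pi)-np.arctan2(Rt[1,0],Rt[0,0])))
E
```

```text
[ 0.5312 -0.247   1.179 ] [[-0.08489002155255321, -0.6854360974444944], [-0.11666481274511398, 0.6463401102234059], [0.18504462214372097, 0.07846240529315196]]
[ 0.5311 -0.2472  1.1789  0.214 ] [[-0.08166124103780703, -0.7434418360147106], [-0.021410202289132485, 0.5033301684260891], [0.09541662738962486, 0.24237013372160732]]
[ 0.5312 -0.247   1.1795] [[-0.03340082951376644, -0.6620287553088531], [-0.05033750352555444, 0.6833319204911845], [0.20330484284562544, 0.08944831723165692], [-0.523347941797681, -0.2248877307802104], [0.37171451655950705, 0.40865401635062426], [-0.5554003603489264, 0.1661940316560333], [0.36276405310957216, 0.7208405815919718], [-0.1940398279333806, -0.8138687264443547], [-0.5160783675980838, 0.22078318836554445]]
[-12.4617  18.0183  42.1625] [[ 0.9235 -0.0009  0.3836]
 [-0.3836 -0.0007  0.9235]
 [-0.0005 -1.     -0.0009]]
roll -0.055341331547912875
```

send_rows:
  steps:
    - [1, -1.6, 0, 5.2, -0.055]
    - [1, -3.2, 0, 10.5, -0.055]
    - [1, -4.8, 0, 15.8, -0.055]
    - [1, -6.4, 0, 21.1, -0.055]
    - [1, -8, 0, 26.4, -0.055]
    - [1, -9.6, 0, 31.7, -0.055]
    - [1, -11.1, 2, 37, -0.055]
    - [1, -12.5, 6, 42.2, -0.055]
    - [1, -12.5, 12, 42.2, -0.055]
    - [1, -12.5, 18, 42.2, -0.055]
    - [1, -12.5, 18, 42.2, -0.055]
    - [1, -12.5, 18, 42.2, -0.055]

```text
clock: 3.32
position: [0.5854, 0.2091, 0.2033]
ee_rot: [-1.553, 0.264, -0.268]
force: [0.6, 0.7, 0.4]
width: 1.002
```

```bash
python3 look.py w2; python3 - <<'E'
import cv2
t=cv2.imread('pics/w2.png')
cv2.imwrite('pics/w2c.png',cv2.resize(t[60:260,200:420],None,fx=3.5,fy=3,interpolation=cv2.INTER_CUBIC))
E
```

```text
3.325 [0.5853944  0.20905864 0.20327151] [-1.55309941  0.26393464 -0.26776147] [0.64492546 0.67347565 0.44699369] 1.00228051805296 [-0.07376995  0.50511357 -0.52977035  1.58081382  0.27477417  1.12779195
 -1.00577223]
```

View pics/w2.png

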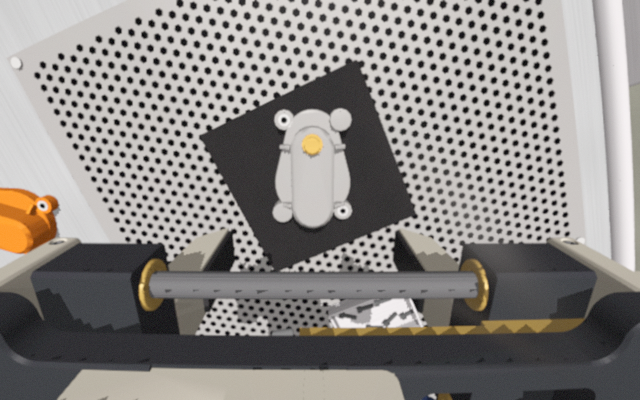

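The cover is centred. Plug is about (312,145), lug B about (340,120), lug A about (283,212). I'll enlarge it.

```bash
python3 - <<'E'
import cv2
t=cv2.imread('pics/w2.png')
cv2.imwrite('pics/w2c.png',cv2.resize(t[100:240,260:370],None,fx=6,fy=6,interpolation=cv2.INTER_CUBIC)[:600])
cv2.imwrite('pics/w2d.png',cv2.resize(t[190:240,260:370],None,fx=6,fy=6,interpolation=cv2.INTER_CUBIC))
E
```

```text
(no output)
```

View pics/w2c.png

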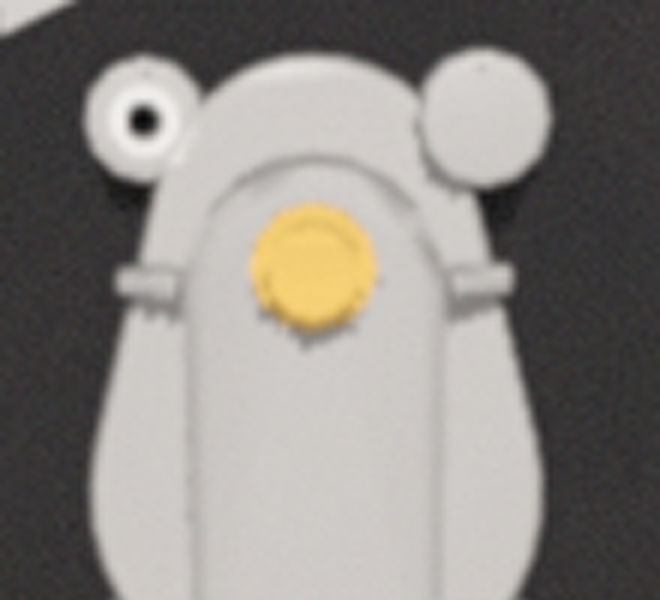

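View pics/w2d.png

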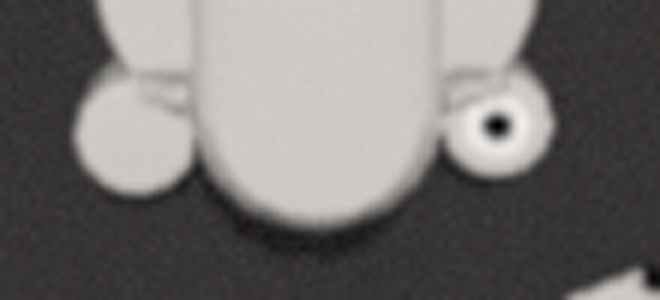

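```bash
python3 - <<'E'
from h import *
import pickle
s=pickle.load(open('pics/w2.pkl','rb'))
W=campose('wrist',s);T=campose('top');S=campose('scene')
cv=np.array([[50,0,52],[-34,36,19],[73,-31,19]])/1e3
px=np.array([crop2px((260,100),(314,265),6),crop2px((260,190),(136,134),6),crop2px((260,100),(487,113),6)])
ct=crop2px((264,124),[(190,248),(371,416),(170,166)]);cs=crop2px((320,230),[(386,206),(150,160),(450,325)])
np.set_printoptions(precision=4,suppress=True)
q,r=fit([(W,cv,px)],.004,(.58,.197,1.23));print(q,r.tolist())
q2,r=fit([(W,cv,px)],.004,(.58,.197,1.23),True);print(q2,r.tolist())
s=arm.observe();Rt=R.from_rotvec(s['ee_rot']).as_matrix()
tgt=np.array([q[0]+.011*np.cos(q[2]),q[1]+.011*np.sin(q[2]),.004+.0165])
print(s['position'],Rt.T@(tgt-s['position'])*100, Rt)
print('roll',-((q[2]-np.pi/2)-np.arctan2(Rt[1,0],Rt[0,0])))
E
```

```text
[0.5815 0.198  1.239 ] [[0.171070198958148, 0.17693359494344918], [0.11002857525431864, -0.37290654205369833], [-0.28659807193884035, 0.11586084315312917]]
[0.5816 0.1984 1.2391 0.0061] [[0.1617402035142277, 0.1162693715409091], [-0.06751307409950869, -0.02127682063067482], [-0.11345271272034552, -0.10658328155233221]]
[0.5857 0.2097 0.204 ] [-0.0839 18.3491 -0.189 ] [[ 0.9432  0.0042  0.3321]
 [-0.3321  0.0016  0.9432]
 [ 0.0034 -1.      0.0029]]
roll -0.006759095300346407
```

send_rows:
  steps:
    - [1, -0.1, 5, -0.2, -0.007]
    - [1, -0.1, 10, -0.2, -0.007]
    - [1, -0.1, 14, -0.2, -0.007]
    - [1, -0.1, 14, -0.2, -0.007]
    - [1, -0.1, 14, -0.2, -0.007]
    - [1, -0.1, 14, -0.2, -0.007]

```text
clock: 4.12
position: [0.5841, 0.2088, 0.0635]
ee_rot: [-1.553, 0.256, -0.262]
force: [0.6, 0.4, 1.1]
width: 0.998
```

```bash
python3 look.py w3;python3 look.py w3;python3 look.py w3
```

```text
4.125 [0.58410958 0.20876522 0.06351429] [-1.5529941   0.25625473 -0.26217912] [0.60322447 0.41729429 1.06470337] 0.9984315251219642 [-0.11056921  0.64632035 -0.47714058  1.72565678  0.37544482  0.85691824
 -1.08371864]
4.175 [0.5837907  0.20856757 0.06304304] [-1.55338791  0.25675301 -0.26173783] [-0.07945156  0.0616952   0.10762734] 1.0049135091833201 [-0.11060726  0.64675633 -0.47691772  1.72626525  0.3755307   0.85659771
 -1.083822  ]
4.225 [0.58347997 0.20842583 0.06258778] [-1.55380749  0.25712384 -0.26119414] [-0.62561492  0.59665282 -0.15852602] 1.0020767292444364 [-0.11070519  0.64721543 -0.47675266  1.72679662  0.37567395  0.85635112
 -1.08390027]
```

View pics/w3.png

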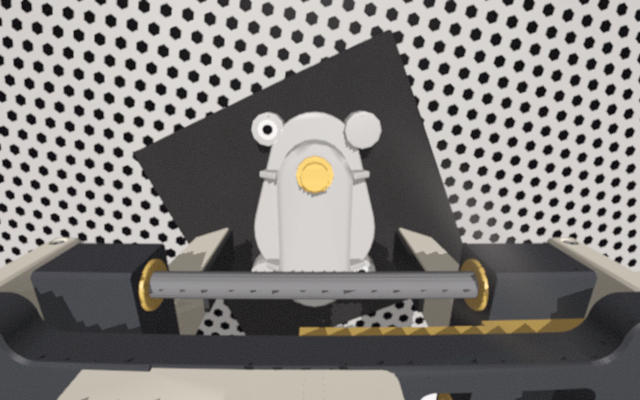

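send_rows:
  steps:
    - [1, 0.1, 2, 0, 0]
    - [1, 0.1, 3.9, 0, 0]
    - [1, 0.1, 3.9, 0, 0]
    - [1, 0.1, 3.9, 0, 0]
    - [1, 0.1, 3.9, 0, 0]
    - [1, 0.1, 3.9, 0, 0]
    - [1, 0.1, 3.9, 0, 0]

```text
clock: 5.15
position: [0.5835, 0.2077, 0.022]
ee_rot: [-1.555, 0.259, -0.259]
force: [-0.9, -0.0, 0.3]
width: 0.999
```

```bash
python3 look.py w4;python3 look.py w4; python3 - <<'E'
from h import *
import pickle
print(R.from_rotvec(pickle.load(open('pics/w4.pkl','rb'))['ee_rot']).as_matrix().round(4))
E
```

```text
5.15 [0.58350761 0.20770334 0.0220476 ] [-1.55503197  0.25864348 -0.25942635] [-0.85838739 -0.01089972  0.25662199] 0.9987052940283264 [-0.12691005  0.6983806  -0.45199032  1.75087933  0.40827869  0.78617936
 -1.10948381]
5.2 [0.58346588 0.20767341 0.02196626] [-1.55510804  0.25872881 -0.25938342] [-1.15108849  0.28762957  0.60890871] 1.0020659864617816 [-0.12695522  0.6984686  -0.4519117   1.75094974  0.40829692  0.78612512
 -1.10952495]
[[ 9.460e-01  4.000e-04  3.242e-01]
 [-3.242e-01  0.000e+00  9.460e-01]
 [ 4.000e-04 -1.000e+00  2.000e-04]]
```

View pics/w4.png

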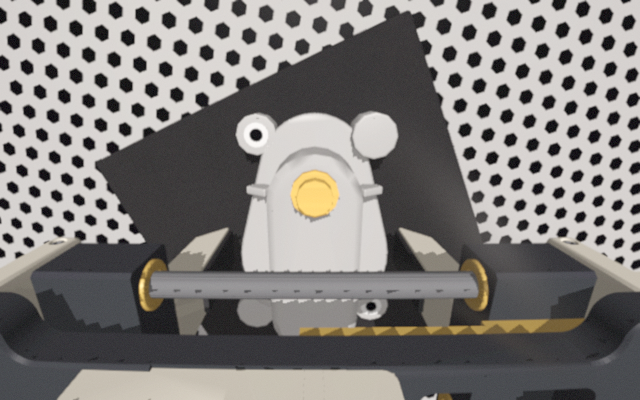

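The fingers straddle the dome and it looks square. Closing the grip.

send_rows:
  steps:
    - [0, 0, 0, 0, 0]
    - [0, 0, 0, 0, 0]
    - [0, 0, 0, 0, 0]
    - [0, 0, 0, 0, 0]
    - [0, 0, 0, 0, 0]
    - [0, 0, 0, 0, 0]
    - [0, 0, 0, 0, 0]
    - [0, 0, 0, 0, 0]
  squeeze: 55

```text
clock: 6.25
position: [0.5834, 0.2076, 0.0217]
ee_rot: [-1.555, 0.259, -0.259]
force: [0.5, -0.2, -0.3]
width: 0.494
```

```bash
python3 look.py w5; python3 - <<'E'
import cv2
t=cv2.imread('pics/w5.png')
cv2.imwrite('pics/w5c.png',cv2.resize(t[100:220,230:410],None,fx=4.4,fy=4.4,interpolation=cv2.INTER_CUBIC))
E
```

```text
6.25 [0.5834222 0.2075803 0.0217047] [-1.55527274  0.25899527 -0.25920736] [ 0.47593598 -0.15770805 -0.34417283] 0.4936167597453079 [-0.12695704  0.69886795 -0.4517629   1.75096355  0.40835624  0.7860385
 -1.10950866]
```

View pics/w5c.png

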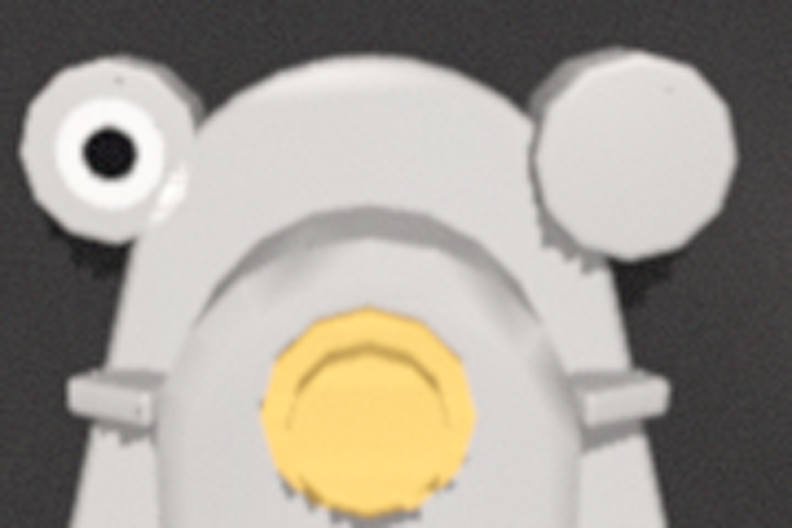

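```bash
python3 - <<'E'
from h import *
import pickle
s=pickle.load(open('pics/w5.pkl','rb'))
W=campose('wrist',s)
cv=np.array([[50,0,52],[73,-31,19]])/1e3
px=np.array([crop2px((230,100),(369,411),4.4),crop2px((230,100),(636,155),4.4)])
np.set_printoptions(precision=4,suppress=True)
Rt=R.from_rotvec(s['ee_rot']).as_matrix()
print('tool z yaw',np.arctan2(Rt[1,2],Rt[0,2]),Rt)
for ob in ([(W,cv,px)],[(W,cv[:1],px[:1])],[(W,cv[1:],px[1:])]):
  q,r=fit(ob,.004,(.58,.197,1.23));print(q,r.tolist())
  d=Rt.T@(np.array([q[0],q[1],.004])-s['position']);print('cover origin in tool mm',d*1e3)
E
```

```text
tool z yaw 1.2406293876936847 [[ 0.946   0.0001  0.3242]
 [-0.3242 -0.0001  0.946 ]
 [ 0.0001 -1.     -0.    ]]
[0.5788 0.1998 1.2004] [[-0.7087083806624719, 0.504763310816827], [0.8530027867499257, -0.5243479186534898]]
cover origin in tool mm [-1.814  17.7047 -8.8419]
[0.5806 0.1994 1.231 ] [[1.9229560166422743e-09, -1.6026320679429773e-06]]
cover origin in tool mm [ 0.019  17.7049 -8.6542]
[0.5803 0.1979 1.2333] [[1.9164558580087032e-06, -5.003998836627943e-06]]
cover origin in tool mm [  0.1405  17.705  -10.187 ]
```

Gripped: opening 0.494, which is 45.4 mm against the 46 mm dome. Now lift and carry it high to a point above the case.

send_rows:
  steps:
    - [0, 0, -2, 0, 0]
    - [0, 0, -6, 0, 0]
    - [0, 0, -11, 0, 0]
    - [0, 0, -16, 0, 0]
    - [0, 0, -21, 0, 0]
    - [0, 0, -25, 0, 0]
    - [0, 0, -27.8, 0, 0]
    - [0, 1, -27.8, -4.5, 0.062]
    - [0, 2.1, -27.8, -9.5, 0.062]
    - [0, 3.3, -27.8, -14.5, 0.062]
    - [0, 4.4, -27.8, -19.5, 0.062]
    - [0, 5.5, -27.8, -24.5, 0.062]
    - [0, 6.6, -27.8, -29.5, 0.062]
    - [0, 7.8, -27.8, -34.5, 0.062]
    - [0, 8.8, -27.8, -39, 0.062]
    - [0, 9.5, -27.8, -42, 0.062]
    - [0, 9.86, -27.8, -43.7, 0.062]
    - [0, 9.86, -27.8, -43.7, 0.062]
    - [0, 9.86, -27.8, -43.7, 0.062]
    - [0, 9.86, -27.8, -43.7, 0.062]

```text
clock: 8.8
position: [0.5354, -0.2359, 0.2999]
ee_rot: [-1.549, 0.305, -0.306]
force: [0.2, 0.5, -5.0]
width: 0.496
```

```bash
python3 look.py w6; python3 - <<'E'
from h import *
t=cv2.imread('pics/w6.png')
cv2.imwrite('pics/w6c.png',cv2.resize(t[60:260,200:440],None,fx=3.2,fy=3,interpolation=cv2.INTER_CUBIC))
s=imaging.get_image('scene');cv2.imwrite('pics/s6.png',s)
cv2.imwrite('pics/s6c.png',cv2.resize(s[170:320,120:270],None,fx=4,fy=4,interpolation=cv2.INTER_CUBIC))
s=arm.observe();Rt=R.from_rotvec(s['ee_rot']).as_matrix();print(s['position'],np.arctan2(Rt[1,2],Rt[0,2]),Rt,s['force'])
E
```

```text
8.8 [ 0.53539266 -0.23585065  0.29992499] [-1.54851628  0.30541371 -0.30562196] [ 0.17302282  0.51060916 -4.98428619] 0.4957108957252966 [ 0.61747698  0.35474171 -0.40756415  1.53602206  0.14356222  1.2805069
 -0.19802181]
[ 0.53524542 -0.2365236   0.29984229] 1.1804635086436148 [[ 9.24782474e-01  1.09146209e-04  3.80496208e-01]
 [-3.80496223e-01  2.37502852e-04  9.24782443e-01]
 [ 1.05675637e-05 -9.99999966e-01  2.61168195e-04]] [ 0.86900897  0.064655   -3.35537227]
```

View pics/w6.png

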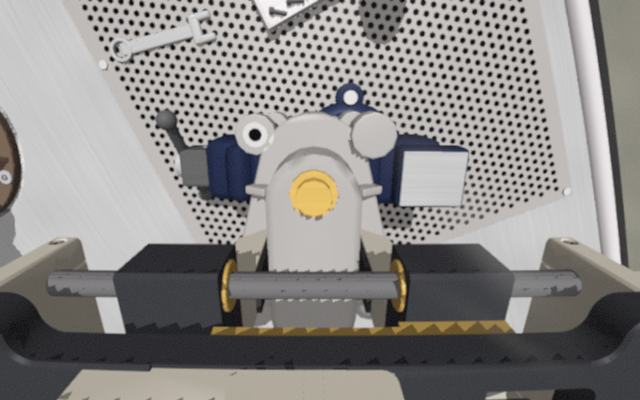

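View pics/s6c.png

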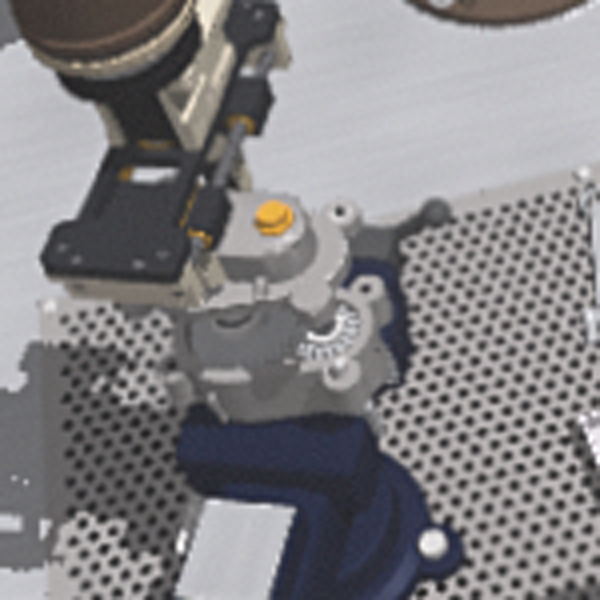

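The cover is held level above the case, right way round. Its lug B at (372,134) hides dowel B in the wrist view. I'll lower it to just above the dowel tips and let the pose settle.

send_rows:
  steps:
    - [0, 0, 1, 0, 0]
    - [0, 0, 2.5, 0, 0]
    - [0, 0, 4, 0, 0]
    - [0, 0, 4.6, 0, 0]
    - [0, 0, 4.6, 0, 0]
    - [0, 0, 4.6, 0, 0]
    - [0, 0, 4.6, 0, 0]
    - [0, 0, 4.6, 0, 0]
    - [0, 0, 4.6, 0, 0]
    - [0, 0, 4.6, 0, 0]

```text
clock: 10.15
position: [0.535, -0.2377, 0.2538]
ee_rot: [-1.549, 0.308, -0.308]
force: [-0.1, -0.6, -4.0]
width: 0.496
```

```bash
python3 look.py w7; python3 - <<'E'
from h import *
s=imaging.get_image('scene');cv2.imwrite('pics/s7.png',s)
cv2.imwrite('pics/s7c.png',cv2.resize(s[200:300,140:240],None,fx=6,fy=6,interpolation=cv2.INTER_CUBIC))
s=imaging.get_image('top');cv2.imwrite('pics/t7.png',s)
cv2.imwrite('pics/t7c.png',cv2.resize(s[120:195,412:502],None,fx=8,fy=8,interpolation=cv2.INTER_CUBIC))
s=arm.observe();Rt=R.from_rotvec(s['ee_rot']).as_matrix();print(s['position'],np.arctan2(Rt[1,2],Rt[0,2]),Rt,s['force'])
E
```

```text
10.15 [ 0.53496301 -0.23774636  0.25377282] [-1.54890416  0.30752982 -0.30764727] [-0.10542362 -0.61865506 -3.9854343 ] 0.4959982297641799 [ 0.6174969   0.38479362 -0.40372745  1.6080547   0.16015579  1.1814937
 -0.21282534]
[ 0.53498073 -0.23773161  0.25375071] 1.1787050967481107 [[ 9.24111976e-01  3.31518915e-05  3.82121779e-01]
 [-3.82121776e-01 -8.15206208e-05  9.24111975e-01]
 [ 6.17868646e-05 -9.99999996e-01 -6.26661223e-05]] [-0.53591445 -0.40341278 -3.9227265 ]
```

View pics/s7c.png

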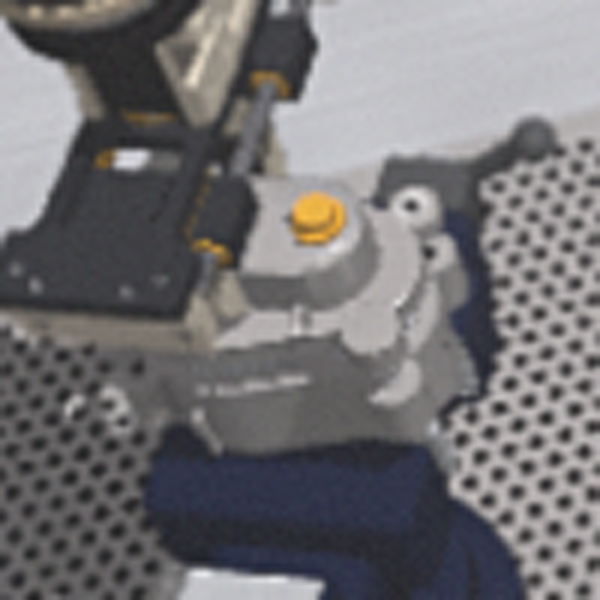

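View pics/t7c.png

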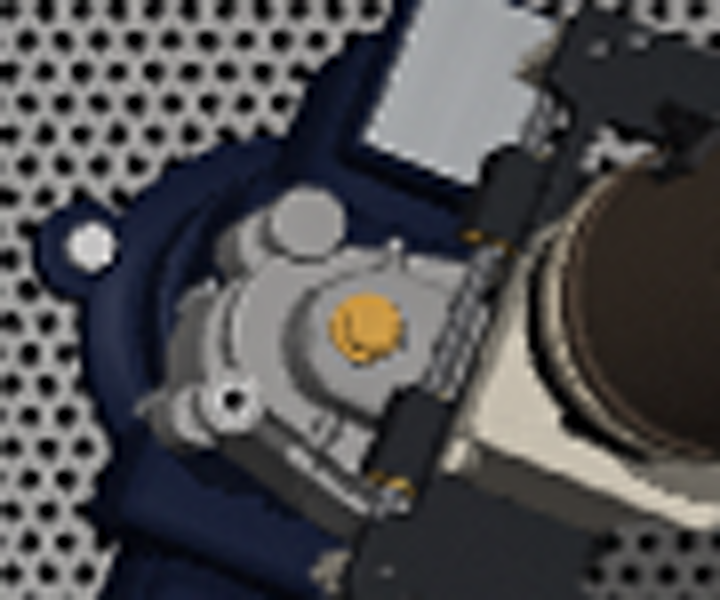

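View pics/w7.png

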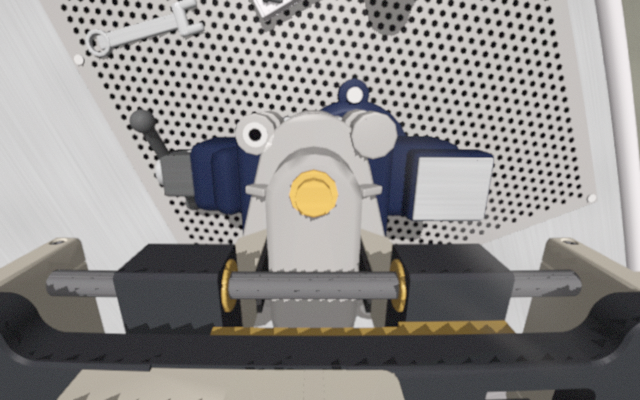

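The cover sits just above the dowels with the plug at top-crop (367,326) and lug B at (308,222). I'll cross-check its position against the case in the same top and scene cameras.

```bash
python3 - <<'E'
from h import *
T=campose('top');S=campose('scene')
P=np.array([[50,0,52],[73,-31,19]])/1e3
a=crop2px((412,120),[(367,325),(309,222)]);b=crop2px((140,200),[(320,213),(371,322)],6)
np.set_printoptions(precision=4,suppress=True)
for o in([(T,P,a)],[(S,P,b)],[(T,P,a),(S,P,b)]):
    q,r=fit(o,.236,(.53,-.247,1.18));print(q,r.round(1).tolist())
E
```

```text
[ 0.5288 -0.2463  1.1388] [[0.0, 0.0], [-0.0, -0.0]]
[ 0.5305 -0.2451  1.1711] [[-0.3, -0.7], [0.3, 0.7]]
[ 0.5296 -0.2456  1.157 ] [[-0.4, 0.0], [-0.7, 0.0], [-0.7, -0.7], [-0.3, 0.8]]
```

With the yaw held at 1.179, the offset is about 0.6 mm, inside the taper's capture. Lowering onto the tapers while watching the force.

send_rows:
  steps:
    - [0, 0, 0.3, 0, 0]
    - [0, 0, 0.6, 0, 0]
    - [0, 0, 0.9, 0, 0]
    - [0, 0, 1.1, 0, 0]
    - [0, 0, 1.1, 0, 0]
    - [0, 0, 1.1, 0, 0]

```text
clock: 11.05
position: [0.535, -0.2377, 0.2428]
ee_rot: [-1.549, 0.308, -0.308]
force: [-0.1, -0.5, -3.7]
width: 0.497
```

send_rows:
  steps:
    - [0, 0, 0.2, 0, 0]
    - [0, 0, 0.4, 0, 0]
    - [0, 0, 0.5, 0, 0]
    - [0, 0, 0.5, 0, 0]
    - [0, 0, 0.5, 0, 0]

```text
clock: 11.68
position: [0.535, -0.2377, 0.2377]
ee_rot: [-1.549, 0.308, -0.308]
force: [0.8, -0.5, -3.5]
width: 0.495
```

send_rows:
  steps:
    - [0, 0, 0.15, 0, 0]
    - [0, 0, 0.3, 0, 0]
    - [0, 0, 0.4, 0, 0]
    - [0, 0, 0.5, 0, 0]
    - [0, 0, 0.5, 0, 0]
    - [0, 0, 0.5, 0, 0]
  squeeze: 60

```text
clock: 12.42
position: [0.5351, -0.2377, 0.2337]
ee_rot: [-1.549, 0.307, -0.308]
force: [-4.4, 1.7, 7.4]
width: 0.496
```

send_rows:
  steps:
    - [0, 0, 0.1, 0, 0]
    - [0, 0, 0.2, 0, 0]
    - [0, 0, 0.2, 0, 0]
    - [0, 0, 0.2, 0, 0]
    - [0, 0, 0.2, 0, 0]

```text
clock: 13.05
position: [0.535, -0.2377, 0.2326]
ee_rot: [-1.55, 0.307, -0.309]
force: [-7.4, 1.6, 16.3]
width: 0.499
```

```bash
python3 look.py w8; python3 - <<'E'
from h import *
s=imaging.get_image('scene')
cv2.imwrite('pics/s8c.png',cv2.resize(s[210:300,150:240],None,fx=6.6,fy=6.6,interpolation=cv2.INTER_CUBIC))
s=arm.observe();print(s['position'],s['force'],s['ft_torque'],R.from_rotvec(s['ee_rot']).as_matrix())
E
```

```text
13.05 [ 0.53502156 -0.23774283  0.2326477 ] [-1.54956921  0.30675112 -0.30879159] [-7.42330841  1.5698539  16.34955909] 0.4992531789272634 [ 0.61553048  0.40016325 -0.40181387  1.63960854  0.16964907  1.13495673
 -0.2217737 ]
[ 0.53505868 -0.23774581  0.23264316] [-7.71487567  3.3329294  16.35210461] [0.59094337 1.87472695 0.01193336] [[ 9.24037413e-01  1.16912010e-03  3.82300265e-01]
 [-3.82299291e-01 -9.74760020e-04  9.24038041e-01]
 [ 1.45296246e-03 -9.99998841e-01 -4.53760943e-04]]
```

View pics/s8c.png

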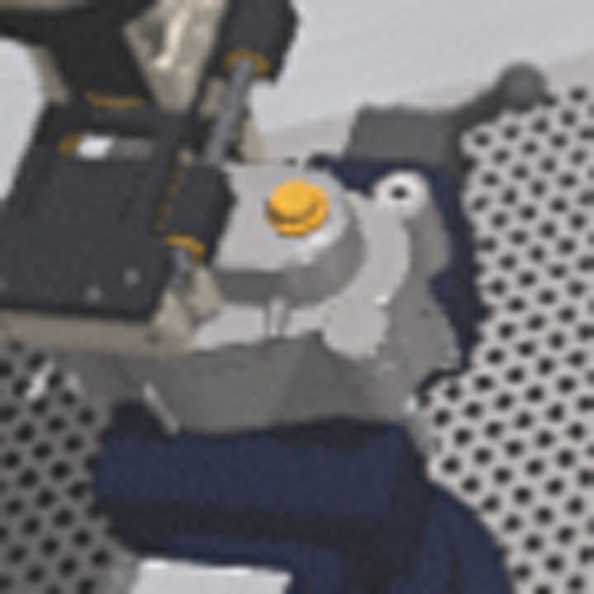

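View pics/w8.png

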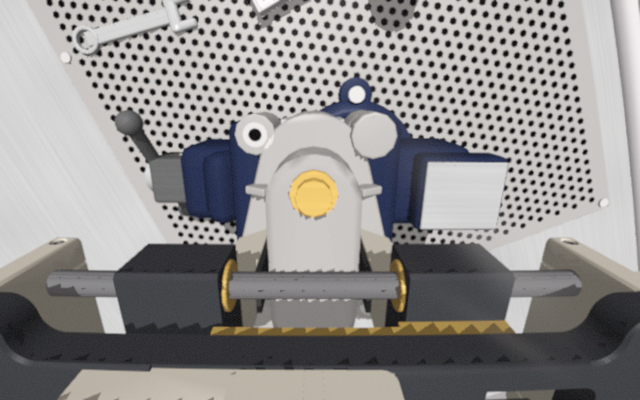

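The joint looks closed: net push is about 20 N and z is at home. There is an 8 N side load along tool −x, so I'll ease that way and press slightly more.

send_rows:
  steps:
    - [0, -0.05, 0, 0, 0]
    - [0, -0.08, 0.05, 0, 0]
    - [0, -0.08, 0.1, 0, 0]
    - [0, -0.08, 0.1, 0, 0]
    - [0, -0.08, 0.1, 0, 0]
    - [0, -0.08, 0.1, 0, 0]
    - [0, -0.08, 0.1, 0, 0]

```text
clock: 14.02
position: [0.535, -0.2377, 0.2327]
ee_rot: [-1.55, 0.305, -0.31]
force: [-8.0, 1.0, 21.4]
width: 0.498
```

```bash
python3 look.py w9; python3 - <<'E'
from h import *
s=arm.observe();print(s['position'],s['force'],s['ft_torque'],R.from_rotvec(s['ee_rot']).as_matrix())
E
```

```text
14.025 [ 0.53499362 -0.23773857  0.23266398] [-1.55000864  0.30529813 -0.31048288] [-8.00770796  0.96117661 21.36382518] 0.49843737056925863 [ 0.61594177  0.39889999 -0.40206008  1.64150225  0.16985045  1.13229298
 -0.22209258]
[ 0.53501261 -0.23774496  0.23262294] [-6.43361154  0.83470309 21.91325274] [0.5098887  2.07910175 0.0478749 ] [[ 9.23987582e-01  2.96941088e-03  3.82410946e-01]
 [-3.82407025e-01 -1.81395804e-03  9.23992195e-01]
 [ 3.43738988e-03 -9.99993946e-01 -5.40551123e-04]]
```

```bash
python3 - <<'E'
from h import *
W5=cv2.imread('pics/w5.png',0)
for n in('w6','w7','w8','w9'):
    I=cv2.imread(f'pics/{n}.png',0);o=[]
    for (x,y,w,h) in((290,168,48,50),(362,112,22,40),(240,118,30,30),(325,180,30,50)):
        t=cv2.resize(W5[y:y+h,x:x+w],None,fx=8,fy=8,interpolation=cv2.INTER_CUBIC)
        a=cv2.resize(I[y-6:y+h+6,x-6:x+w+6],None,fx=8,fy=8,interpolation=cv2.INTER_CUBIC)
        m=cv2.matchTemplate(a,t,cv2.TM_CCOEFF_NORMED);l=cv2.minMaxLoc(m);o.append((l[3][0]/8-6,l[3][1]/8-6,round(l[1],2)))
    print(n,o)
T=imaging.get_image('top');S=imaging.get_image('scene')
cv2.imwrite('pics/t9c.png',cv2.resize(T[120:195,412:502],None,fx=8,fy=8,interpolation=cv2.INTER_CUBIC))
cv2.imwrite('pics/s9c.png',cv2.resize(S[225:290,165:230],None,fx=9,fy=9,interpolation=cv2.INTER_CUBIC))
E
```

```text
w6 [(0.125, -0.125, 0.9), (-0.625, -0.125, 0.97), (0.0, -0.125, 0.99), (0.0, -0.5, 0.83)]
w7 [(0.0, -0.25, 0.87), (0.5, 0.125, 0.94), (0.0, -0.125, 0.99), (0.75, 1.0, 0.68)]
w8 [(0.0, -0.125, 0.9), (0.0, 0.0, 0.98), (0.0, -0.125, 0.99), (0.125, -0.375, 0.79)]
w9 [(0.125, -0.125, 0.89), (0.0, 0.0, 0.98), (-0.125, -0.125, 0.99), (0.25, -0.375, 0.76)]
```

View pics/t9c.png

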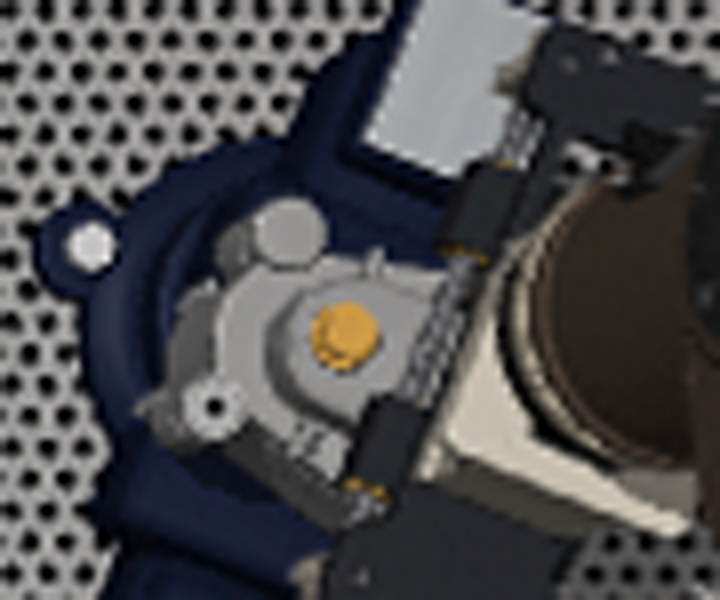

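View pics/s9c.png

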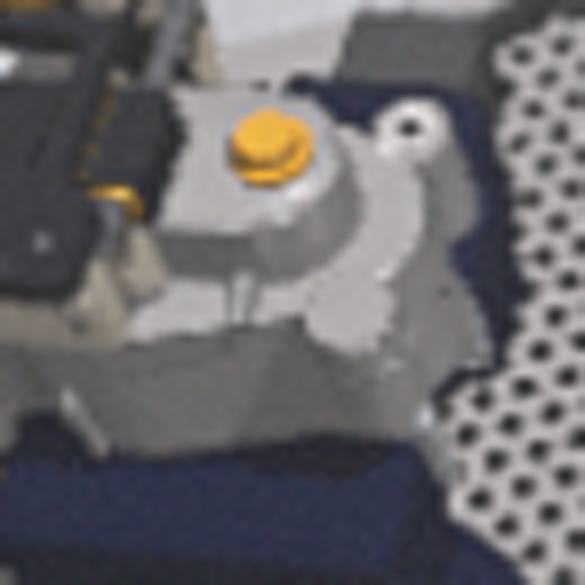

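In the wrist view the cover has not shifted in the grip (under 0.4 px on the good matches), and no gap shows at the joint. One short hold to confirm it is steady, then I'll hand in.

send_rows:
  steps:
    - [0, 0, 0, 0, 0]
    - [0, 0, 0, 0, 0]
    - [0, 0, 0, 0, 0]
    - [0, 0, 0, 0, 0]
    - [0, 0, 0, 0, 0]
    - [0, 0, 0, 0, 0]
    - [0, 0, 0, 0, 0]
    - [0, 0, 0, 0, 0]

```text
clock: 15.18
position: [0.535, -0.2377, 0.2326]
ee_rot: [-1.55, 0.305, -0.31]
force: [-7.1, 1.9, 21.9]
width: 0.496
```

```bash
python3 -c "
from cell import arm
print(arm.sign_off())"
```

```text
the job is handed in; nothing more can be done
None
```

I gripped the grey cover by its dome, carried it over the case, lowered it onto both dowels and pressed it shut. I handed in at about 15 s with the arm still gripping at 60 N and pushing down.

- **Joint closed:** The tool stopped at z = 0.2326 m, against 0.2327 m expected with the joint closed. Pressing further did not lower it. The push is about 25 N, more than the spring's 14 N, and it held steady for the last second.
- **Level and no slip:** The tool was tilted about 0.004 rad at the end. The wrist pictures show no slip in the grip, and no gap shows at the joint.
- **Not resolved:** A side load of about 7 N along world −x remained at the end. A 0.8 mm correction did not remove it.
- **Where checks disagreed:** Just above the dowels, a two-point check from the top and scene cameras gave the cover's angle 0.02–0.04 rad away from the wrist fit. I trusted the wrist fit, and the dowels went in without any side force.
- **Bystanders:** The arm's path stayed clear of the tray, can and spanner, but I did not measure their final positions.

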